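Offer up a handle to a clamped chisel blade

ROBOT

A 6-joint arm with a two-finger parallel gripper is mounted at the origin on the work surface. World frame = base frame: x ahead of the robot, y to its left, z up, the work surface at z = 0. Lengths are in m, angles in rad, forces in N, time in s.
With the tool pointing down it reaches from about 0.275 to 0.85 m from the base axis. Payload 5.2 kg.
Tool frame: the origin (TCP) lies midway between the tips of the shut fingers; the grasp point (between the pads) lies 19 mm behind it; z points along the fingers, y is the line along which they close (so a half turn about z gives the same grasp; the last joint's range is limited). The gripper opens to 85 mm and grips with 20 to 120 N. Pads are 22 mm wide; open, the fingers measure 114 mm over their backs; the gripper's body (76 mm by 85 mm) begins 54 mm behind the grasp point. The pads swing forward as they close: fully open they stand 13 mm farther back than shut.
Start: joints at [-1.373, 0.259, 1.535, -0, 1.348, -0.203], TCP at [0.215, -0.506, 0.231] pointing down, gripper open.
Joint ranges: [-3.14, 3.14], [-0.91, 2.08], [0.19, 2.58], [-1.22, 4.36], [0.22, 2.71], [-3.12, 3.12]. Speed limits (rad/s): [2.57, 2.57, 3.14, 3.14, 3.14, 3.14].

INTERFACE

Orientations are given as a rotation vector (axis times angle).
In Python, from plant import bot gives the robot as it stands.
- The arm moves only by the tool arm_command, never from a script. Its argument "series" is a list that holds one entry, the list of rows, each a list of 5 numbers: the opening, from -1 (shut) to 1 (fully open), then the shift along the tool's x, y, z in m, then the turn about the tool's z in degrees. In form: [[[jaw, x, y, z, turn], ...]]. A call has 1 to 8 rows; each row is the pose to reach, as a shift and turn from the pose commanded when the call began, along the tool's axes at that moment; what a row does not reach only later rows make up. A row lasts 1/12 s, in which the tool goes at most 41.7 mm and 7.16 degrees, less where a joint would pass 70% of its speed; a pose out of reach is approached as far as the arm can. A call with a gripper value outside its range is refused whole. The fingers move at their own pace and stop on an object; "squeeze" is the grip in N (left out, the last holds). Time passes only in rows, so rows that repeat a pose let the fingers close. It gives the time, the measured TCP pose, the force, the opening and the grip force at its end, in the units of the state.
- bot.read_state(): the state, without advancing time (a new reading comes with each control period).
- bot.get_image(name): name is "side" or "top" or "wrist"; returns (picture, depth): 400x640x3 uint8, blue, green, red; 400x640 float32, m along the optical axis (not along the pixel's ray), 0 where there is no reading.
- bot.calibration(name): a dict with "camera_matrix" (3x3 intrinsics, pixels), "T" (4x4, takes a point from camera to world coordinates); the wrist camera has in their place "T_tool_cam" (4x4, takes a point from camera to tool coordinates, whose origin is the TCP and whose axes are the flange's). Camera axes: x right, y down, z forward; pixel columns grow to the right and rows downward; lengths in m; the calibration is good to about 2 mm. A picture is of the moment at which its call begins: read the wrist's pose just before it. calibration takes no time and is no camera call.
- bot.finish_job(): hands the job in; it is judged then, once.
The state is a dict: "time_s": time; "joints": joint angles; "joint_vel": joint speeds; "effort": joint torques, N m; "eef_pos": TCP position; "ee_rot": TCP orientation; "wrist_force": force on the tool from outside, world axes, zero at the start; "torque": the same for the moment, N m; "gripper_width": opening from 0.0 (shut) to 1.0 (fully open); "grip_force": force on a finger pad.
Only numpy, scipy, OpenCV 4.12 (cv2) and the standard library are available. Lean on these libraries where they do the work, as an engineer would, in place of code of your own. Each camera call takes 0.05 s, during which the arm holds its last target. There are 200 camera calls.

TASK

A chisel blade has been laid in the setting jig with its tang towards you: clamp it by pushing the toggle clamp's red handle fully down. Then draw the pale ash handle, which stands ferrule down, out of the sloping rack, turn it level and hold it up in line with the tang, its bored ferrule end facing the tang and about 25 mm short of the tip, touching nothing but your gripper, ready to be driven on. Finish while still holding it there, and leave the blade, the other handles, mallet, hammer, tin and brush where they are.

Things in the scene. Friction and masses are not known exactly. Their poses are not given: they have to be found in the camera images.
- jig: fixed handle-setting jig: green base plate 150 x 190 mm, dark cast block on it (60 mm wide, from 20 mm before to 85 mm behind the origin along x) with a flat nest 118 mm above the bench between low steel cheeks. Origin on the bench under the clamp's line; x along the nest away from the robot, y left. The clamp stands on a post at the block's right (-y) side, up to 155 mm high
- clamp_handle (a joint): angle of the toggle clamp's red handle, rad: 0 = fully down, level and clamped; it starts raised, near 1 (1.15 at most). Pushing it down swings the clamp's arm onto the blade; it is stiff (about 3 N at the grip, some 8 N in the last degrees) and stays where it is left
- clamp_grip (a point): middle of the red grip of the clamp handle (18 mm round, 68 mm long), 75 mm from clamp_pivot
- clamp_pivot (a point): pivot of the clamp handle, fixed to the jig 62 mm right of its origin (-y) and 148 mm up, with the jig's axes. The handle turns about the jig's x axis: at 0 it points level to the jig's -y, raised it points upwards. The clamp arm's pivot is 22 mm nearer the blade and 6 mm lower; open, the 46 mm arm stands nearly upright there
- clamp_arm: steel arm of the toggle clamp with a rubber-tipped spindle that comes down on the blade 38 mm from the arm's pivot, which is its origin
- blade: loose steel chisel blade 20 mm wide, 5 mm thick, lying in the nest with 1.5 mm of play at each side; before the block a round bolster, 18 mm across, and from it a square tang 50 mm long, 5 to 7 mm thick, pointing to the robot, free in the air. Origin on its underside at the clamp's line, x from tang to cutting edge, z up
- tang_tip (a point): tip of the tang, on the tang's axis, 120 mm above the bench; axes as the blade's: the tang points along its -x
- rack: fixed wooden rack, 235 mm wide; its face slopes down to the robot, its normal leaning 0.6 rad from vertical to the rack's -x. Three blind holes, 24 mm wide, 38 mm deep, square to the face, 80 mm apart along y. Origin on the bench under its middle; the middle hole's mouth is 13 mm before it (-x) and 66 mm up
- ash_handle: pale ash chisel handle with brass ferrule, 130 mm long, about 70 g, standing ferrule down in a rack hole (92 mm stand out), its butt leaning 0.6 rad to the robot, with a few degrees of play. Round: 22 mm thick up to 50 mm from the ferrule end, 28 mm (straight) from 68 to 114 mm, 24 mm near the butt. Origin at the middle of the ferrule end, z along the handle to the butt
- bore (a point): middle of the ash handle's ferrule end, where the bore for the tang is (origin of the handle)
- butt (a point): middle of the ash handle's butt, 130 mm from bore
- walnut_handle: dark brown walnut handle with brass ferrule: turned handle of the same shape as the ash one, standing in the rack; origin at the middle of its ferrule end, z along it towards the butt. Not wanted.
- cherry_handle: red-brown cherry handle with steel ferrule: turned handle of the same shape as the ash one, standing in the rack; origin at the middle of its ferrule end, z along it towards the butt. Not wanted.
- mallet: round wooden carver's mallet standing on its head, 88 mm across, 226 mm tall; origin under it
- hammer: hammer 260 mm long lying on the bench at the right; origin under its middle
- wax_tin: yellow tin, 72 mm across, 45 mm tall, standing at the right; origin under it
- brush: flat brush 200 mm long, lying before the jig; origin under its middle
Mind the look-alikes: they are no part of the job. Of the things like the cherry_handle, leave any that is green; of the rest the smaller one is meant. Several things have the shape of the walnut_handle; the one meant has the colours described above.

How it is judged:
By the outcome, as a careful person would: the job done as asked, in the order asked, and still so for the second after the job is handed in, while the arm keeps its last pose, push and grip.
It also fails if it takes over 51 s, if anything falls off the work surface, if the arm or the gripper's body presses on something with over 40 N, if the wrist force passes 120 N, or if a joint passes its speed limit or range.

## Working session

There is one attempt and no reset: what is moved stays moved. The work goes in short steps, Python scripts to look and compute and a tool call to move; the robot and the scene stay as the last step left them, time stands still between calls to the robot, and variables do not carry over. Pictures are saved under pics/ and viewed, at most 10 in all, crops included, and the job is handed in when it is done.

Besides the shell and the picture viewer there is one more tool, called after "Request:" by a JSON object that holds its "fn" and its "kwargs", one argument or row to a line. arm_command: Moves the arm, as the interface text tells. Its arguments: {"type":"object","properties":{"series":{"type":"array"},"squeeze":{"type":"number"}},"required":["series"]}

```bash
mkdir -p pics; cat > h.py <<'E'
import numpy as np, cv2
from scipy.spatial.transform import Rotation as R
from plant import bot
np.set_printoptions(precision=4,suppress=True)
def grab(name):
    s=bot.read_state(); im,d=bot.get_image(name); c=bot.calibration(name)
    if 'T' in c: T=np.array(c['T'])
    else:
        W=np.eye(4); W[:3,:3]=R.from_rotvec(s['ee_rot']).as_matrix(); W[:3,3]=s['eef_pos']; T=W@np.array(c['T_tool_cam'])
    K=np.array(c['camera_matrix'])
    v,u=np.mgrid[:400,:640]
    P=np.stack([(u-K[0,2])/K[0,0]*d,(v-K[1,2])/K[1,1]*d,d],-1)@T[:3,:3].T+T[:3,3]
    P[d<=0]=np.nan
    return im,P,K,T
def proj(p,K,T):
    q=(np.asarray(p)-T[:3,3])@T[:3,:3]; return q[...,:2]/q[...,2:]*[K[0,0],K[1,1]]+[K[0,2],K[1,2]]
E
python3 - <<'E'
from h import *
for n in ['top','side']:
    im,P,K,T=grab(n); cv2.imwrite(f'pics/{n}0.png',im); np.savez(f'{n}0.npz',im=im,P=P,K=K,T=T); print(n,T)
print(bot.read_state())
E
```

```text
top [[ 0.027  -0.9967  0.0764  0.3711]
 [-0.9995 -0.0259  0.0158  0.0063]
 [-0.0138 -0.0768 -0.997   1.4828]
 [ 0.      0.      0.      1.    ]]
side [[-0.9977 -0.0569  0.0374  0.4307]
 [-0.0673  0.7411 -0.668   0.8928]
 [ 0.0103 -0.669  -0.7432  1.0975]
 [ 0.      0.      0.      1.    ]]
{'time_s': 0.1, 'joints': array([-1.3728,  0.2593,  1.536 ,  0.    ,  1.348 , -0.2028]), 'joint_vel': array([-0.0017, -0.0029, -0.0037,  0.0001,  0.0007,  0.002 ]), 'effort': array([  0.0036, -44.6973, -29.1245,  -0.0001,   0.0064,   0.    ]), 'eef_pos': array([ 0.2145, -0.5059,  0.2305]), 'ee_rot': array([-3.0771, -0.625 , -0.0001]), 'wrist_force': array([ 0.4348, -0.0516,  0.1998]), 'torque': array([-0.0164,  0.0363,  0.0174]), 'grip_force': 0.0, 'gripper_width': 0.9965034675297246}
```

View pics/top0.png

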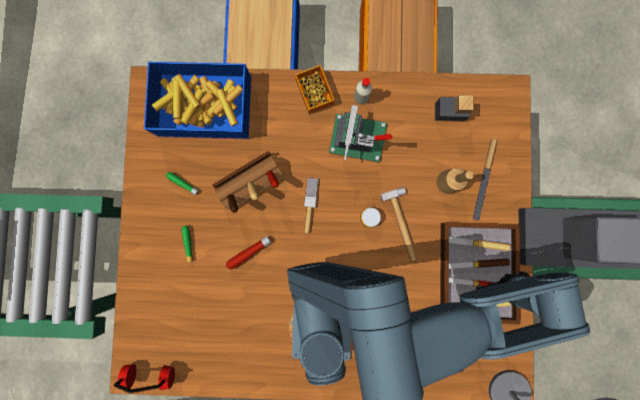

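View pics/side0.png

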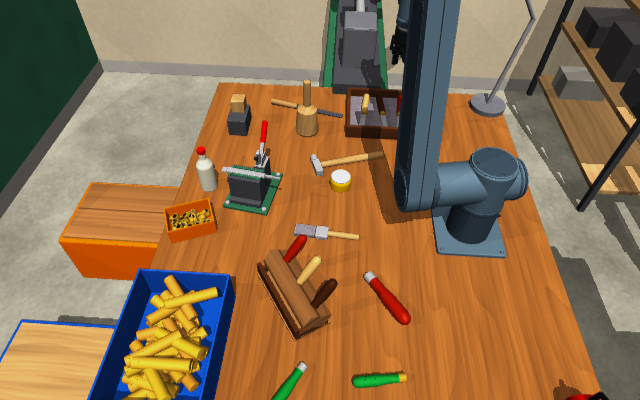

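```bash
python3 - <<'E'
from h import *
for n in ['top','side']:
    D=np.load(n+'0.npz'); im,P,K,T=[D[k] for k in('im','P','K','T')]
    print(n,'f',K[0,0])
    hsv=cv2.cvtColor(im,cv2.COLOR_BGR2HSV); z=P[...,2];h,s,v=[hsv[...,i] for i in range(3)]
    inj=(P[...,0]>.5)&(P[...,0]<.85)&(abs(P[...,1]+.02)<.2)
    inj=(abs(P[...,0]-.62)<.2)&(abs(P[...,1]+.0)<.25)
    g=inj&(h>60)&(h<95)&(s>80)&(z<.03)&(z>-.01)
    print('green',g.sum(), cv2.minAreaRect(P[g][:,:2].astype(np.float32)*1000))
    red=inj&((h<6)|(h>174))&(s>170)&(z>.14)&(z<.26)
    q=P[red]; print('red',len(q),q.mean(0) if len(q) else'', q[np.argsort(q[:,2])[[0,-1]]] if len(q) else '')
    bl=inj&(z>.108)&(z<.135)&(s<80)
    q=P[bl]; print('blade',len(q)); 
    if len(q)>5:
        l=cv2.fitLine(q[:,:2].astype(np.float32),cv2.DIST_HUBER,0,.001,.001).ravel(); t=(q[:,:2]-l[2:])@l[:2]; print(l,t.min(),t.max(),q[t.argmin()],q[t.argmax()])
    # ash
    a=(abs(P[...,0]-.45)<.2)&(abs(P[...,1]-.25)<.2)&(z>.07)&(h>10)&(h<25)&(v>150)
    q=P[a]; print('ash',len(q),q.mean(0) if len(q) else '', hsv[a].mean(0))
    if len(q)>5:
        u,sv,vt=np.linalg.svd(q-q.mean(0)); print(vt[0],sv); t=(q-q.mean(0))@vt[0]; print(q[t.argmin()],q[t.argmax()])
D=np.load('top0.npz');P=D['P']
for u,v in [(253,190),(251,183),(255,198),(233,203),(273,181),(215,185),(275,155),(347,155),(355,110),(388,138),(360,138)]: print(u,v,P[v,u],D['im'][v,u])
E
```

```text
top f 406.3484860725405
green 792 ((693.6769409179688, -115.088134765625), (185.0985107421875, 147.2936248779297), 80.52771759033203)
red 90 [ 0.6325 -0.1344  0.2095] [[ 0.5076  0.1638  0.1401]
 [ 0.6484 -0.1892  0.2441]]
blade 599
[ 0.9971 -0.0757  0.7108 -0.0838] -0.1189254811681508 0.11137401620649512 [ 0.5933 -0.0613  0.1228] [ 0.8193 -0.1258  0.1112]
ash 447 [0.5107 0.274  0.0878] [ 14.7293 145.5324 162.8949]
[-0.5273  0.8497 -0.0001] [1.2993 0.5999 0.125 ]
[0.5837 0.1803 0.0796] [0.4704 0.3834 0.0737]
side f 441.7855412105831
green 520 ((693.7910766601562, -108.7761001586914), (187.50738525390625, 148.2711639404297), 80.68051147460938)
red 125 [ 0.6419 -0.1466  0.2088] [[ 0.5033  0.1738  0.14  ]
 [ 0.6542 -0.1863  0.242 ]]
blade 585
[ 0.9794 -0.2017  0.7006 -0.0732] -0.10785922693544212 0.08382066032454502 [ 0.5925 -0.0634  0.1205] [ 0.7815 -0.0959  0.118 ]
ash 1165 [0.5146 0.2779 0.0874] [ 15.0292 168.4678 174.9648]
[-0.5425  0.84    0.0006] [2.0127 1.0363 0.229 ]
[0.5958 0.1834 0.0786] [0.4613 0.377  0.0836]
253 190 [0.4806 0.2428 0.1203] [ 72 119 157]
251 183 [0.5088 0.2591 0.0723] [ 55  90 114]
255 198 [0.4525 0.2316 0.1406] [ 92 154 200]
233 203 [0.435  0.3087 0.1196] [ 8 24 46]
273 181 [0.5116 0.1749 0.1318] [ 12  31 152]
215 185 [0.5008 0.3918 0.0472] [28 47 85]
275 155 [ 0.6228  0.188  -0.0052] [ 38  68 107]
347 155 [ 0.6258 -0.0773  0.0153] [ 82 109  70]
355 110 [ 0.7644 -0.0955  0.1166] [193 193 196]
388 138 [ 0.6441 -0.1907  0.2353] [ 27  37 181]
360 138 [ 0.6582 -0.1105  0.1608] [85 86 87]
```

```bash
cat >> h.py <<'E'
def goto(p,yaw=None):
    s=bot.read_state(); M=R.from_rotvec(s['ee_rot']).as_matrix(); d=M.T@(np.array(p)-s['eef_pos'])
    cy=np.degrees(np.arctan2(M[1,0],M[0,0])); print('eef',s['eef_pos'],'xyaw %.2f'%cy,'shift mm',d*1000,'turn', None if yaw is None else round((cy-yaw+180)%360-180,2),'F',s['wrist_force'],'t',s['time_s'],'w',s['gripper_width'],s['grip_force'])
E
python3 - <<'E'
from h import *
c=bot.calibration('wrist'); print(np.array(c['T_tool_cam']),c['camera_matrix'])
goto([.56,-.14,.42],80)
E
```

```text
[[-0.0012 -0.9591 -0.2831  0.0719]
 [ 1.     -0.0009 -0.0014  0.0003]
 [ 0.0011 -0.2831  0.9591 -0.1431]
 [ 0.      0.      0.      1.    ]] [[294.0129   0.     320.9741]
 [  0.     294.0129 197.5498]
 [  0.       0.       1.    ]]
eef [ 0.2145 -0.5059  0.2305] xyaw 22.96 shift mm [ 460.9443 -202.4492 -188.9631] turn -57.04 F [ 0.4348 -0.0516  0.1998] t 0.1 w 0.9965034675297246 0.0
```

Request:
{"fn": "arm_command", "kwargs": {
  "series": [
    [[-1, 0, 0, -0.08, -14], [-1, 0.05, -0.02, -0.12, -28], [-1, 0.46, -0.2, -0.19, -57], [-1, 0.46, -0.2, -0.19, -57], [-1, 0.46, -0.2, -0.19, -57], [-1, 0.46, -0.2, -0.19, -57], [-1, 0.46, -0.2, -0.19, -57], [-1, 0.46, -0.2, -0.19, -57]]
  ]
}}

```text
time_s: 0.77
eef_pos: [0.3994, -0.3114, 0.3655]
ee_rot: [-2.401, -2.025, -0.0]
wrist_force: [1.3, -0.8, 0.1]
gripper_width: 0.002
grip_force: 0.0
```

```bash
python3 - <<'E'
from h import *
goto([.56,-.14,.42],80)
E
```

```text
eef [ 0.3994 -0.3114  0.3655] xyaw 80.30 shift mm [196.0594 129.3731 -54.4503] turn 0.3 F [ 1.3439 -0.8412  0.1156] t 0.7667 w 0.0021691653938593933 0.0
```

Request:
{"fn": "arm_command", "kwargs": {
  "series": [
    [[-1, 0.196, 0.13, -0.054, 0], [-1, 0.196, 0.13, -0.054, 0], [-1, 0.196, 0.13, -0.054, 0], [-1, 0.196, 0.13, -0.054, 0], [-1, 0.196, 0.13, -0.054, 0], [-1, 0.196, 0.13, -0.054, 0], [-1, 0.196, 0.13, -0.054, 0], [-1, 0.196, 0.13, -0.054, 0]]
  ]
}}

```text
time_s: 1.43
eef_pos: [0.5616, -0.1415, 0.4187]
ee_rot: [-2.403, -2.022, 0.001]
wrist_force: [-0.5, -0.1, 0.6]
gripper_width: 0.0
grip_force: 0.0
```

```bash
python3 - <<'E'
from h import *
goto([.56,-.14,.42],80)
im,P,K,T=grab('wrist'); cv2.imwrite('pics/w1.png',im); np.savez('w1.npz',im=im,P=P,K=K,T=T)
E
```

```text
eef [ 0.5616 -0.1415  0.4187] xyaw 80.16 shift mm [ 1.1792 -1.8344 -1.3095] turn 0.16 F [-0.5355 -0.1266  0.5549] t 1.4333 w 0.00040033030161040853 0.0
```

View pics/w1.png

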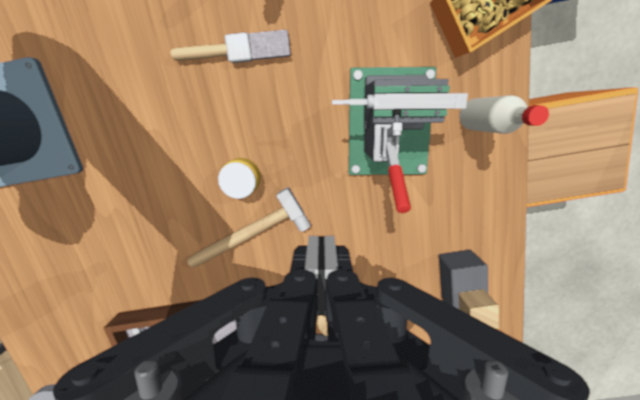

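```bash
python3 - <<'E'
from h import *
D=np.load('w1.npz'); im,P,K,T=[D[k] for k in('im','P','K','T')]
hsv=cv2.cvtColor(im,cv2.COLOR_BGR2HSV); z=P[...,2];h,s,v=[hsv[...,i] for i in range(3)]
v_,u_=np.mgrid[:400,:640]; box=(u_>320)&(u_<475)&(v_>60)&(v_<220)
g=box&(h>55)&(h<95)&(s>80)&(z<.03); print('plate',g.sum(),cv2.minAreaRect(P[g][:,:2].astype(np.float32)*1000),np.median(z[g]))
red=box&((h<6)|(h>174))&(s>150); q=P[red]; q=q[np.isfinite(q).all(1)]; c=np.median(q,0); w,sv,vt=np.linalg.svd(q-q.mean(0),full_matrices=False); t=(q-q.mean(0))@vt[0]
print('red',len(q),q.mean(0),vt[0],q.mean(0)+np.outer(np.percentile(t,[1,99]),vt[0]))
b=box&(v_<112)&(v_>90)&(s<60)&(v>110)&(z>.1)&(z<.14); q=P[b]
for lo,hi in[(330,358),(362,376),(380,425),(425,470)]:
    m=b&(u_>=lo)&(u_<hi); q=P[m]; l=cv2.fitLine(q[:,:2].astype(np.float32),cv2.DIST_HUBER,0,.001,.001).ravel(); print(lo,len(q),np.median(q,0),'yaw',np.degrees(np.arctan(l[1]/l[0])),np.median(q[:,2]))
uu=[u_[b].min()]; m=b&(u_<=u_[b].min()+2); print('tip',u_[b].min(),P[m])
# bolster profile
for u in range(330,384,3):
    m=b&(u_==u); print(u,m.sum(),v_[m].mean() if m.any() else '',np.nanmax(z[m]) if m.any() else '')
E
```

```text
plate 2779 ((692.329833984375, -112.66580200195312), (183.58126831054688, 143.58773803710938), 81.13201904296875) 0.01243964977776646
red 608 [ 0.6506 -0.175   0.2185] [ 0.1133  0.5086 -0.8535] [[ 0.6475 -0.1888  0.2418]
 [ 0.6547 -0.1566  0.1877]]
330 122 [ 0.6118 -0.0637  0.1238] yaw -10.480099 0.12375153636011008
362 148 [ 0.6442 -0.0689  0.1251] yaw -22.853495 0.12506376283491252
380 759 [ 0.6902 -0.0768  0.1234] yaw -10.855391 0.12339626047154767
425 687 [ 0.747  -0.0867  0.123 ] yaw -8.380619 0.12298480708968912
tip 332 [[ 0.5914 -0.0587  0.1232]
 [ 0.5928 -0.0589  0.124 ]
 [ 0.5942 -0.0592  0.1236]
 [ 0.5911 -0.0601  0.1252]
 [ 0.5926 -0.0603  0.1246]
 [ 0.594  -0.0605  0.1226]
 [ 0.591  -0.0613  0.1236]
 [ 0.5924 -0.0616  0.1233]
 [ 0.5938 -0.0618  0.1229]
 [ 0.5908 -0.0627  0.1225]
 [ 0.5922 -0.0629  0.1224]
 [ 0.5936 -0.0631  0.1227]]
330 0  
333 4 101.5 0.12460528388004072
336 4 101.5 0.12411135512282695
339 4 101.5 0.12456125250350203
342 4 101.5 0.12413977696927775
345 4 101.5 0.12441583886326779
348 4 101.5 0.12352335519862695
351 6 101.5 0.124192342717094
354 6 101.5 0.1257351019122796
357 6 101.5 0.1264424315234805
360 6 101.5 0.12545656535592675
363 5 101.0 0.12402722898120688
366 7 101.0 0.12494562850285945
369 12 100.5 0.13048295722135583
372 13 101.0 0.13034565267682025
375 17 101.0 0.12535080029803214
378 17 101.0 0.1249942114712621
381 17 101.0 0.1248273212079638
```

Request:
{"fn": "arm_command", "kwargs": {
  "series": [
    [[-1, 0.006, 0.092, 0.03, 0], [-1, 0.006, 0.092, 0.06, 0], [-1, 0.006, 0.092, 0.179, 0], [-1, 0.006, 0.092, 0.179, 0], [-1, 0.006, 0.092, 0.179, 0], [-1, 0.006, 0.092, 0.179, 0], [-1, 0.006, 0.092, 0.179, 0], [-1, 0.006, 0.092, 0.179, 0]]
  ]
}}

```text
time_s: 2.15
eef_pos: [0.6511, -0.1544, 0.2393]
ee_rot: [-2.407, -2.015, 0.003]
wrist_force: [0.8, 0.2, 1.7]
gripper_width: 0.0
grip_force: 0.0
```

```bash
python3 - <<'E'
from h import *
goto([.6534,-.1518,.24],80.6)
E
```

```text
eef [ 0.6511 -0.1544  0.2393] xyaw 79.85 shift mm [ 3.0018  1.7945 -0.6583] turn -0.75 F [0.7909 0.2148 1.6788] t 2.15 w 7.728798289219428e-05 0.0
```

Request:
{"fn": "arm_command", "kwargs": {
  "series": [
    [[-1, 0, 0.002, 0.018, 0], [-1, -0.006, 0.002, 0.02, 0], [-1, -0.013, 0.002, 0.023, 0], [-1, -0.019, 0.002, 0.028, 0], [-1, -0.026, 0.002, 0.033, 0], [-1, -0.031, 0.002, 0.039, 0], [-1, -0.036, 0.002, 0.045, 0], [-1, -0.04, 0.002, 0.052, 0]]
  ]
}}

```text
time_s: 2.82
eef_pos: [0.648, -0.1948, 0.1895]
ee_rot: [2.405, 2.015, 0.001]
wrist_force: [0.6, -0.9, 4.3]
gripper_width: 0.001
grip_force: 2.1
```

Request:
{"fn": "arm_command", "kwargs": {
  "series": [
    [[-1, -0.004, 0, 0.007, 0], [-1, -0.007, 0, 0.014, 0], [-1, -0.008, 0, 0.018, 0], [-1, -0.009, 0, 0.022, 0], [-1, -0.0095, 0, 0.026, 0], [-1, -0.01, 0, 0.03, 0], [-1, -0.01, 0, 0.031, 0], [-1, -0.01, 0, 0.031, 0]]
  ]
}}

```text
time_s: 3.48
eef_pos: [0.6457, -0.203, 0.1573]
ee_rot: [2.407, 2.018, -0.001]
wrist_force: [-0.3, -3.2, 3.2]
gripper_width: -0.002
grip_force: 1.8
```

```bash
python3 - <<'E'
from h import *
goto([.6534,-.1518,.157],80.6)
im,P,K,T=grab('side'); cv2.imwrite('pics/s2.png',cv2.resize(im[90:230,180:340],None,fx=4,fy=4))
E
```

```text
eef [ 0.6457 -0.203   0.1573] xyaw 79.97 shift mm [51.7416 -1.2961  0.3096] turn -0.63 F [-0.2612 -3.1903  3.2397] t 3.4833 w -0.0015519679546105597 1.8090062588453293
```

View pics/s2.png

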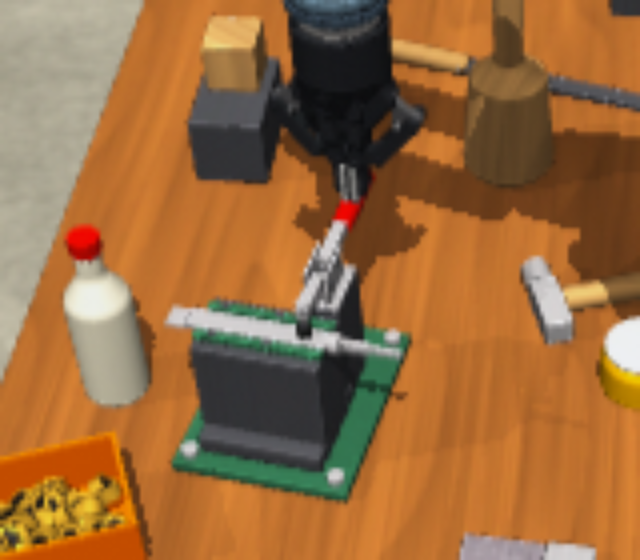

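Request:
{"fn": "arm_command", "kwargs": {
  "series": [
    [[-1, 0, 0, 0.002, 0], [-1, 0, 0, 0.004, 0], [-1, 0, 0, 0.004, 0]]
  ]
}}

```text
time_s: 3.78
eef_pos: [0.646, -0.203, 0.1566]
ee_rot: [2.405, 2.017, 0.001]
wrist_force: [-5.2, -1.1, 16.7]
gripper_width: -0.0
grip_force: 8.7
```

Request:
{"fn": "arm_command", "kwargs": {
  "series": [
    [[-1, 0, 0, 0.002, 0], [-1, 0, 0, 0.003, 0], [-1, 0, 0, 0.003, 0]]
  ]
}}

```text
time_s: 4.03
eef_pos: [0.6462, -0.203, 0.1563]
ee_rot: [2.403, 2.016, 0.002]
wrist_force: [-9.2, 0.5, 28.9]
gripper_width: -0.0
grip_force: 14.7
```

Request:
{"fn": "arm_command", "kwargs": {
  "series": [
    [[-1, 0, 0, -0.03, 0], [-1, 0, 0, -0.07, 0], [-1, 0, 0, -0.11, 0], [-1, 0, 0, -0.15, 7], [-1, 0.363, -0.262, -0.21, 14], [-1, 0.363, -0.262, -0.21, 21], [-1, 0.363, -0.262, -0.21, 28], [-1, 0.363, -0.262, -0.21, 35]]
  ]
}}

```text
time_s: 4.7
eef_pos: [0.5721, -0.0516, 0.3214]
ee_rot: [-2.904, -1.191, 0.003]
wrist_force: [0.9, 0.0, -0.2]
gripper_width: 0.001
grip_force: 0.0
```

```bash
python3 - <<'E'
from h import *
goto([.45,.2,.36],30)
E
```

```text
eef [ 0.5721 -0.0516  0.3214] xyaw 44.61 shift mm [  89.75   -265.0252  -37.7331] turn 14.61 F [ 0.8835  0.0032 -0.176 ] t 4.7 w 0.0010314523868947458 0.0
```

Request:
{"fn": "arm_command", "kwargs": {
  "series": [
    [[-1, 0.09, -0.265, -0.038, 7], [-1, 0.09, -0.265, -0.038, 14.5], [0.2, 0.09, -0.265, -0.038, 14.5], [0.2, 0.09, -0.265, -0.038, 14.5], [0.2, 0.09, -0.265, -0.038, 14.5], [0.2, 0.09, -0.265, -0.038, 14.5], [0.2, 0.09, -0.265, -0.038, 14.5], [0.2, 0.09, -0.265, -0.038, 14.5]]
  ]
}}

```text
time_s: 5.37
eef_pos: [0.4465, 0.2027, 0.361]
ee_rot: [-3.025, -0.835, 0.001]
wrist_force: [0.8, 0.2, -0.7]
gripper_width: 0.598
grip_force: 0.0
```

```bash
python3 - <<'E'
from h import *
goto([.45,.2,.36],30)
im,P,K,T=grab('wrist'); cv2.imwrite('pics/w2.png',im); np.savez('w2.npz',im=im,P=P,K=K,T=T)
im,P,K,T=grab('side');np.savez('s2.npz',im=im,P=P,K=K,T=T)
E
```

```text
eef [0.4465 0.2027 0.361 ] xyaw 30.86 shift mm [1.6523 4.1106 0.9853] turn 0.86 F [ 0.8348  0.1508 -0.6627] t 5.3667 w 0.5982293516239947 0.0
```

View pics/w2.png

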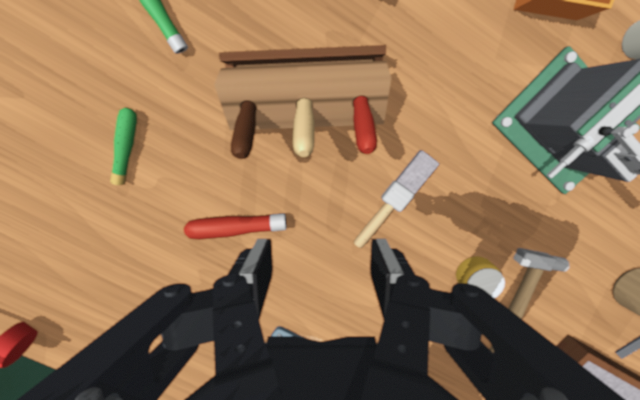

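```bash
python3 - <<'E'
from h import *
D=np.load('w2.npz'); im,P,K,T=[D[k] for k in('im','P','K','T')]
hsv=cv2.cvtColor(im,cv2.COLOR_BGR2HSV); h,s,v=[hsv[...,i].astype(int) for i in range(3)]
u,w=np.meshgrid(range(640),range(400)); B=P[...,2]
box=(u>285)&(u<322)&(w>85)&(w<165)&(B>.06)
print('ash hsv',hsv[120,304],'rack',hsv[85,280],hsv[115,280])
ash=box&(v>150)&(s<130); q=P[ash]; print(ash.sum())
ys=np.where(ash)[0]; print('rows',ys.min(),ys.max())
# fit cylinder axis r=14 in straight part
from scipy.optimize import least_squares
yaw0=np.radians(30)
def res(p,q,r):
    c=np.array([p[0],p[1],.11]); d=np.array([-np.sin(p[3])*np.cos(p[2]),-np.sin(p[3])*np.sin(p[2]),np.cos(p[3])]); 
    t=(q-c)@d; return np.linalg.norm(q-c-np.outer(t,d),axis=1)-r
m=q.mean(0); print('mean',m, 'zrange',q[:,2].min(),q[:,2].max())
qq=q[(q[:,2]>.1)&(q[:,2]<.13)]
f=least_squares(res,[m[0],m[1],yaw0,.6],args=(qq,.014),loss='soft_l1',f_scale=.001); print(len(qq),f.x[:2],np.degrees(f.x[2]),f.x[3],np.abs(f.fun).mean())
for uu in (270,335):
    print('profile u',uu); 
    for r in range(44,140,4): print(r,P[r,uu],end=' ')
    print()
for n,uv in dict(walnut=(242,150),cherry=(366,146),ash=(302,152)).items(): print(n,P[uv[1],uv[0]])
# rack slope edges corners
for uv in [(222,72),(388,68),(222,100),(390,96)]: print(uv,P[uv[1],uv[0]])
# clamp check from side
S=np.load('s2.npz'); hs=cv2.cvtColor(S['im'],cv2.COLOR_BGR2HSV); Q=S['P']
red=((hs[...,0]<6)|(hs[...,0]>174))&(hs[...,1]>150)&(abs(Q[...,0]-.65)<.06)&(abs(Q[...,1]+.2)<.1)&(Q[...,2]>.1)
q=Q[red]; w_,sv,vt=np.linalg.svd(q-q.mean(0),full_matrices=False); print('red',len(q),q.mean(0),vt[0])
E
```

```text
ash hsv [ 19  87 216] rack [ 15 105 185] [ 15 109 169]
1559
rows 86 156
mean [0.4909 0.259  0.1   ] zrange 0.06003025114276267 0.14383884631523447
374 [0.4993 0.2641] 27.163402188536352 0.7169669009069037 0.002869932542013883
profile u 270
44 [0.5521 0.3594 0.0017] 48 [0.5473 0.357  0.0009] 52 [0.5387 0.3422 0.0536] 56 [0.5343 0.3401 0.0525] 60 [0.5303 0.3402 0.0409] 64 [0.5268 0.3448 0.0074] 68 [0.5204 0.332  0.056 ] 72 [0.5157 0.3277 0.0656] 76 [0.5111 0.3232 0.0761] 80 [0.5066 0.3191 0.0849] 84 [0.5023 0.3166 0.0861] 88 [0.4978 0.3148 0.0828] 92 [0.4932 0.3128 0.0805] 96 [0.4884 0.3114 0.0747] 100 [0.4835 0.3095 0.0713] 104 [0.4785 0.3077 0.0668] 108 [0.4735 0.3054 0.065 ] 112 [0.4684 0.3033 0.0618] 116 [0.4631 0.3011 0.0583] 120 [0.4576 0.299  0.0542] 124 [0.4519 0.297  0.0488] 128 [0.4462 0.2947 0.0451] 132 [ 0.4342  0.2972 -0.0006] 136 [0.4288 0.2938 0.0019] 
profile u 335
44 [0.6036 0.2732 0.0009] 48 [0.5894 0.2669 0.0536] 52 [0.5852 0.2643 0.0526] 56 [0.5812 0.2618 0.0505] 60 [0.5818 0.2606 0.0173] 64 [0.5722 0.2563 0.0522] 68 [0.5663 0.2532 0.0633] 72 [0.5609 0.2503 0.0715] 76 [0.5556 0.2475 0.0801] 80 [0.5506 0.2447 0.0874] 84 [0.5469 0.2422 0.0824] 88 [0.5429 0.2396 0.0783] 92 [0.5386 0.2369 0.0769] 96 [0.5345 0.2341 0.0725] 100 [0.5301 0.2313 0.0691] 104 [0.5257 0.2284 0.0659] 108 [0.5212 0.2255 0.0621] 112 [0.5166 0.2224 0.0576] 116 [0.5118 0.2193 0.0544] 120 [0.5069 0.2162 0.0507] 124 [0.5019 0.2128 0.046 ] 128 [0.4957 0.2069 0.0012] 132 [0.4902 0.2035 0.0011] 136 [0.4846 0.2001 0.0018] 
walnut [0.418  0.3004 0.1401]
cherry [0.5004 0.1721 0.1417]
ash [0.4537 0.2356 0.1395]
(222, 72) [0.4815 0.3861 0.0616]
(388, 68) [0.617  0.1834 0.0015]
(222, 100) [0.4495 0.3663 0.0745]
(390, 96) [ 0.5845  0.1567 -0.0006]
red 76 [ 0.6465 -0.2047  0.1561] [-0.1531 -0.9882  0.0043]
```

```bash
python3 - <<'E'
from h import *
from scipy.optimize import least_squares
D=np.load('w2.npz'); im,P,K,T=[D[k] for k in('im','P','K','T')]
u,w=np.meshgrid(range(640),range(400))
y=np.radians(33.5); rx=np.array([np.cos(y),np.sin(y),0]); ry=np.array([-np.sin(y),np.cos(y),0])
a=np.array([.5023,.3166,.086]) # ridge point
n=-np.sin(.6)*rx+np.array([0,0,np.cos(.6)])
fp=np.array([.5257,.2284,.0659])
hgt=(P-fp)@n
def fit(box,nm):
    q=P[box&(hgt>.034)&(hgt<.074)]; m=q.mean(0)
    def res(p,full=True):
        d=np.array([-np.sin(p[3])*np.cos(p[2]),-np.sin(p[3])*np.sin(p[2]),np.cos(p[3])]); c=np.array([p[0],p[1],.115]); t=(q-c)@d
        r=np.linalg.norm(q-c-np.outer(t,d),axis=1)-.014
        return np.r_[r*1000, (p[2]-y)*20,(p[3]-.6)*20]
    f=least_squares(res,[m[0],m[1],y,.6],loss='soft_l1')
    print(nm,len(q),'axis at z=.115',f.x[:2],'yaw',np.degrees(f.x[2]),'lean',f.x[3],'res mm',np.abs(f.fun).mean()); return f.x
for nm,lo,hi in [('walnut',225,262),('ash',284,322),('cherry',348,384)]:
    x=fit((u>lo)&(u<hi)&(w>85)&(w<170),nm)
    print('  rack coords',x[:2]@rx[:2],x[:2]@ry[:2])
    b=(u>lo)&(u<hi)&(w>85)&(w<170)&(hgt>.02); print('  max h',np.percentile(hgt[b],99.5))
print('ridge',a@rx,np.array([.5506,.2447,0])@rx)
E
```

```text
walnut 454 axis at z=.115 [0.4243 0.3112] yaw 33.1344691535653 lean 0.6602134528323621 res mm 0.36430246564792035
  rack coords 0.5255378374884856 0.025321868204828818
  max h 0.09300892476438159
ash 431 axis at z=.115 [0.4679 0.2439] yaw 33.841376863379146 lean 0.6632370689026764 res mm 0.36474708212251344
  rack coords 0.524828087997782 -0.05484937854674765
  max h 0.09333949337884419
cherry 433 axis at z=.115 [0.5114 0.1768] yaw 33.053539071035665 lean 0.6627176560430769 res mm 0.35098250070580095
  rack coords 0.5240305736479872 -0.13484732383205852
  max h 0.09325412297995471
ridge 0.5936040979741362 0.5941965139360434
```

```bash
python3 - <<'E'
from h import *
goto([.4762,.2494,.083],33.5)
E
```

```text
eef [0.4489 0.1987 0.3599] xyaw 30.69 shift mm [ 49.6758 -29.5149 276.9016] turn -2.81 F [-0.0859  0.1041  0.3806] t 5.4667 w 0.6003191980754806 0.0
```

Request:
{"fn": "arm_command", "kwargs": {
  "series": [
    [[0.2, 0.05, -0.03, 0.02, -2.8], [0.2, 0.05, -0.03, 0.06, -2.8], [0.2, 0.05, -0.03, 0.1, -2.8], [0.2, 0.05, -0.03, 0.14, -2.8], [0.2, 0.05, -0.03, 0.18, -2.8], [0.2, 0.05, -0.03, 0.2, -2.8], [0.2, 0.05, -0.03, 0.2, -2.8], [0.2, 0.05, -0.03, 0.2, -2.8]]
  ]
}}

```text
time_s: 6.13
eef_pos: [0.4776, 0.247, 0.1589]
ee_rot: [-3.011, -0.897, 0.007]
wrist_force: [0.6, -0.2, 1.3]
gripper_width: 0.6
grip_force: 0.0
```

```bash
python3 - <<'E'
from h import *
goto([.4762,.2494,.083],33.5)
E
```

```text
eef [0.4776 0.247  0.1589] xyaw 33.17 shift mm [ 0.443  -2.6524 75.9224] turn -0.33 F [ 0.5897 -0.2325  1.3216] t 6.1333 w 0.5998628566693033 0.0
```

Request:
{"fn": "arm_command", "kwargs": {
  "series": [
    [[0.2, 0, -0.0025, 0.02, 0], [0.2, 0, -0.0025, 0.04, 0], [0.2, 0, -0.0025, 0.06, 0], [0.2, 0, -0.0025, 0.076, 0], [0.2, 0, -0.0025, 0.076, 0], [0.2, 0, -0.0025, 0.076, 0]]
  ]
}}

```text
time_s: 6.63
eef_pos: [0.4781, 0.2504, 0.086]
ee_rot: [3.01, 0.898, 0.003]
wrist_force: [0.0, 0.1, 0.5]
gripper_width: 0.601
grip_force: 0.0
```

Request:
{"fn": "arm_command", "kwargs": {
  "series": [
    [[-0.1, 0, 0, 0, 0], [-0.3, 0, 0, 0, 0], [-0.5, 0, 0, 0, 0], [-0.7, 0, 0, 0, 0], [-0.8, 0, 0, 0, 0], [-1, 0, 0, 0, 0], [-1, 0, 0, 0, 0]]
  ],
  "squeeze": 35
}}

```text
time_s: 7.22
eef_pos: [0.4783, 0.2506, 0.0865]
ee_rot: [3.01, 0.899, 0.006]
wrist_force: [-0.1, -1.4, 7.6]
gripper_width: 0.318
grip_force: 34.2
```

Request:
{"fn": "arm_command", "kwargs": {
  "series": [
    [[-1, -0.006, 0, -0.008, 0], [-1, -0.012, 0, -0.016, 0], [-1, -0.018, 0, -0.025, 0], [-1, -0.024, 0, -0.033, 0], [-1, -0.03, 0, -0.041, 0], [-1, -0.036, 0, -0.05, 0], [-1, -0.042, 0, -0.058, 0], [-1, -0.042, 0, -0.06, 0]]
  ]
}}

```text
time_s: 7.88
eef_pos: [0.4406, 0.227, 0.1458]
ee_rot: [3.01, 0.899, 0.0]
wrist_force: [-1.3, 0.1, -0.7]
gripper_width: 0.317
grip_force: 34.9
```

```bash
python3 - <<'E'
from h import *
goto([.4762,.2494,.083],33.5)
im,P,K,T=grab('side');np.savez('s3.npz',im=im,P=P,K=K,T=T); cv2.imwrite('pics/s3.png',cv2.resize(im[180:360,220:440],None,fx=3.2,fy=3.2))
E
```

```text
eef [0.4406 0.227  0.1458] xyaw 33.27 shift mm [42.0546  0.8553 62.8536] turn -0.23 F [-1.3051  0.1326 -0.6777] t 7.8833 w 0.3172595814958972 34.87717688083649
```

View pics/s3.png

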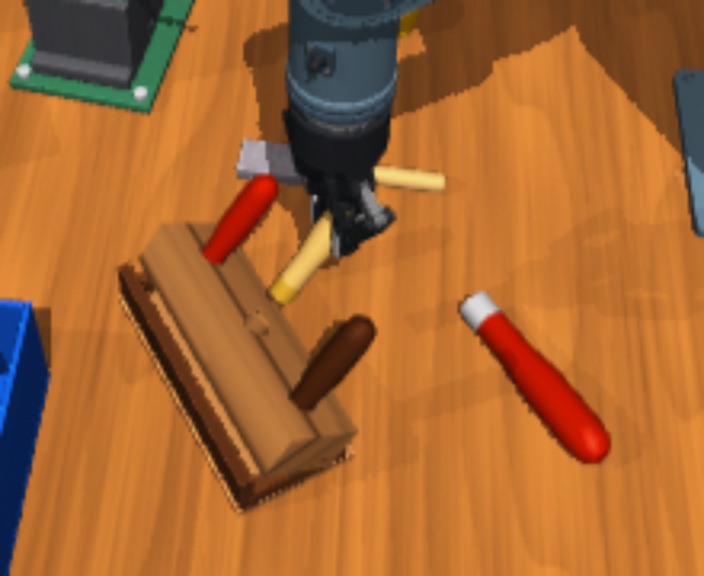

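Request:
{"fn": "arm_command", "kwargs": {
  "series": [
    [[-1, 0, 0, -0.025, 0], [-1, 0.02, 0, -0.028, 0], [-1, 0.045, 0, -0.028, 0], [-1, 0.075, 0, -0.028, 0], [-1, 0.075, 0, -0.028, 0], [-1, 0.075, 0, -0.013, 0], [-1, 0.074, 0, 0.0, 0], [-1, 0.073, 0, 0.01, 0]]
  ]
}}

```text
time_s: 8.6
eef_pos: [0.5018, 0.2673, 0.1327]
ee_rot: [-3.01, -0.899, 0.004]
wrist_force: [-0.9, -0.1, -0.6]
gripper_width: 0.316
grip_force: 34.8
```

```bash
python3 - <<'E'
from h import *
goto([.4762,.2494,.083],33.5)
p=bot.read_state()['eef_pos']; y=np.radians(33.5); print('rack x,y',p[0]*np.cos(y)+p[1]*np.sin(y),-p[0]*np.sin(y)+p[1]*np.cos(y))
im,P,K,T=grab('wrist');np.savez('w4.npz',im=im,P=P,K=K,T=T); cv2.imwrite('pics/w4.png',im)
E
```

```text
eef [0.5018 0.2673 0.1327] xyaw 33.28 shift mm [-31.0853   0.9689  49.7974] turn -0.22 F [-0.8509 -0.0545 -0.6072] t 8.6 w 0.3158909341522003 34.840598702430725
rack x,y 0.5659552055228209 -0.05405086061397807
```

View pics/w4.png

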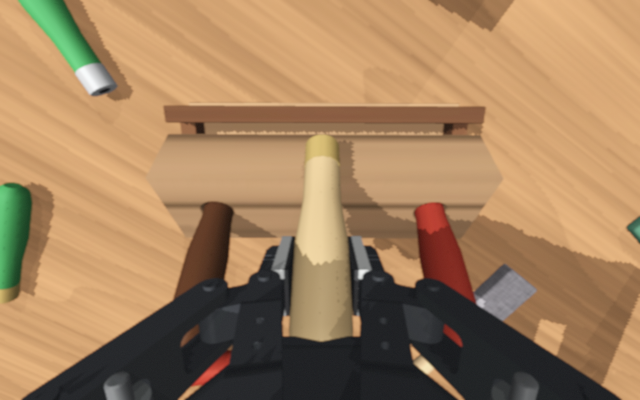

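```bash
cat >> h.py <<'E'
from scipy.optimize import least_squares
def handle(P,u0=322,lo=0,hi=400,yaw=None,show=True):
    """points on the forward (ferrule) part seen by the wrist camera -> pitch below horizontal, in tool axes"""
    s=bot.read_state(); M=R.from_rotvec(s['ee_rot']).as_matrix(); p=np.array(s['eef_pos'])
    q=(P-p)@M; return q
E
python3 - <<'E'
from h import *
D=np.load('w4.npz'); im,P,K,T=[D[k] for k in('im','P','K','T')]
q=handle(P)*1000
print('handle top line (tool x,y,-z):')
for r in range(128,300,8): print(r,im[r,321],q[r,321]*[1,1,-1])
print('rack'); 
for r in range(100,240,8): print(r,q[r,270]*[1,1,-1],P[r,270,2])
E
```

```text
handle top line (tool x,y,-z):
128 [ 83 115 147] [  58.3952    0.2271 -123.6974]
136 [118 188 215] [ 57.8286   0.2445 -41.8445]
144 [118 189 216] [ 53.599    0.2417 -35.1028]
152 [117 188 215] [ 49.4113   0.2385 -30.2174]
160 [164 214 239] [ 45.2624   0.2351 -26.295 ]
168 [161 210 236] [ 41.6521   0.2328 -20.2543]
176 [161 211 236] [ 38.1415   0.2304 -14.9855]
184 [160 209 235] [ 34.5714   0.2276 -10.8976]
192 [156 204 230] [30.9598  0.2247 -7.5669]
200 [160 208 234] [28.0601  0.2229 -2.2877]
208 [159 208 234] [25.4992  0.2215  3.2782]
216 [160 208 234] [22.802   0.2198  7.7301]
224 [160 209 235] [19.6144  0.2171 10.4136]
232 [160 209 235] [17.5212  0.2161 15.4429]
240 [161 210 236] [14.9261  0.2142 18.8229]
248 [162 211 236] [12.7954  0.2129 22.8456]
256 [163 212 237] [ 9.4342  0.2098 24.1339]
264 [141 187 212] [ 7.8144  0.2091 28.5254]
272 [115 157 180] [ 5.1702  0.2069 30.7891]
280 [116 157 181] [ 2.9203  0.2052 33.5429]
288 [115 156 180] [ 0.7926  0.2036 36.292 ]
296 [118 160 183] [-0.3712  0.2033 40.2421]
rack
100 [  82.3323  -44.9784 -129.545 ] 0.0011701496807285938
108 [ 74.98
[... 196 characters left out ...]
3866346434
140 [ 52.3383 -37.43   -75.3171] 0.05552159321410488
148 [ 47.3702 -36.4103 -67.7181] 0.06314143402929495
156 [ 42.6268 -35.4902 -60.7836] 0.07009582468243347
164 [ 38.0555 -34.6773 -54.5436] 0.07635515803943033
172 [ 33.755  -33.8421 -48.2508] 0.08266606448596131
180 [ 29.0017 -33.5556 -45.1136] 0.08582418033990097
188 [ 22.4425 -34.5887 -49.3529] 0.08161589275072553
196 [ 15.4531 -35.6986 -53.9252] 0.07707666283507486
204 [  7.8205 -36.9885 -59.3843] 0.07165371852146152
212 [ -0.6528 -38.5202 -66.0436] 0.06503479633429118
220 [ -9.3493 -39.9368 -71.9458] 0.05917375863498242
228 [-18.3483 -41.2984 -77.4278] 0.053734169839356166
236 [-28.1757 -42.8411 -83.7486] 0.04745980990170945
```

Request:
{"fn": "arm_command", "kwargs": {
  "series": [
    [[-1, -0.0025, 0, 0.0015, 0], [-1, -0.008, 0, 0.005, 0], [-1, -0.0135, 0, 0.0085, 0], [-1, -0.019, 0, 0.013, 0], [-1, -0.0235, 0, 0.018, 0], [-1, -0.027, 0, 0.022, 0], [-1, -0.03, 0, 0.0265, 0], [-1, -0.03, 0, 0.0265, 0]]
  ],
  "squeeze": 30
}}

```text
time_s: 9.32
eef_pos: [0.4761, 0.2502, 0.1071]
ee_rot: [3.01, 0.899, -0.004]
wrist_force: [-0.6, -0.9, 4.5]
gripper_width: 0.316
grip_force: 33.2
```

```bash
cat >> h.py <<'E'
def prof(tag):
    goto([.4762,.2494,.083],33.5)
    im,P,K,T=grab('wrist'); q=handle(P)*1000
    np.savez(tag+'.npz',im=im,P=P,K=K,T=T)
    for r in range(60,300,8):
        c=321; x=q[r,c]*[1,1,-1]
        if x[2]>-60 and x[0]<110: print(r,x,im[r,c], end=' | ')
    print()
    v,u=np.mgrid[:400,:640]
    return im,P,K,T,q
E
python3 -c "
from h import *
prof('w5')"
```

```text
eef [0.4761 0.2502 0.1071] xyaw 33.25 shift mm [-0.3459  0.7521 24.1126] turn -0.25 F [-0.5964 -0.8894  4.4729] t 9.3167 w 0.31622528204840966 33.15842092037201
60 [101.6026   0.1336 -55.6201] [ 73 102 149] | 68 [ 96.9307   0.1284 -54.7807] [ 74 102 150] | 92 [80.0354  0.1461 -5.121 ] [150 227 253] | 100 [76.4385  0.1414 -5.3271] [150 227 253] | 108 [72.7449  0.1396 -1.6587] [150 227 253] | 116 [69.1205  0.135  -1.6678] [150 227 253] | 124 [65.5729  0.133   1.4588] [199 249 255] | 132 [61.9023  0.1282  1.2052] [200 250 255] | 140 [58.4049  0.1256  3.5251] [200 250 255] | 148 [54.8367  0.122   4.7045] [200 250 255] | 156 [51.3191  0.1187  6.1824] [200 249 255] | 164 [47.9176  0.116   8.191 ] [199 249 255] | 172 [44.2566  0.1118  8.6589] [200 249 255] | 180 [40.9907  0.1095 10.976 ] [199 249 255] | 188 [37.8536  0.1075 13.5078] [200 249 255] | 196 [34.4649  0.1043 14.8689] [201 250 255] | 204 [31.0723  0.101  16.156 ] [202 250 255] | 212 [28.0222  0.0989 18.378 ] [202 251 255] | 220 [24.9396  0.0965 20.321 ] [204 252 255] | 228 [21.2282  0.0921 20.5943] [204 252 255] | 236 [19.3848  0.0933 25.1889] [204 253 255] | 244 [15.6024  0.0886 25.2177] [204 253 255] | 252 [12.8431  0.0868 27.3831] [204 253 255] | 260 [ 9.7933  0.0841 28.8671] [204 252 255] | 268 [ 6.2168  0.08   29.3768] [157 202 221] | 276 [ 2.876   0.0765 30.3255] [145 189 213] | 284 [ 0.4313  0.0753 32.6665] [145 189 214] | 292 [-3.4299  0.0705 32.7847] [145 189 214] |
```

Request:
{"fn": "arm_command", "kwargs": {
  "series": [
    [[-1, -0.003, 0, 0.005, 0], [-1, -0.005, 0, 0.009, 0], [-1, -0.0065, 0, 0.013, 0], [-1, -0.008, 0, 0.017, 0], [-1, -0.009, 0, 0.021, 0], [-1, -0.0095, 0, 0.0245, 0], [-1, -0.0095, 0, 0.0245, 0]]
  ]
}}

```text
time_s: 9.95
eef_pos: [0.4686, 0.2455, 0.0823]
ee_rot: [3.01, 0.899, -0.004]
wrist_force: [-1.0, -2.6, 3.0]
gripper_width: 0.316
grip_force: 32.6
```

```bash
python3 -c "
from h import *
prof('w6')"
```

```text
eef [0.4686 0.2455 0.0823] xyaw 33.26 shift mm [ 8.4942  0.8528 -0.7124] turn -0.24 F [-1.0107 -2.6321  3.0366] t 9.95 w 0.3160785559736144 32.61867105960846
68 [86.8793  0.1102 24.6333] [159 237 254] | 76 [84.1292  0.1068 24.5795] [159 237 254] | 84 [81.3258  0.1035 24.6605] [158 237 253] | 92 [78.4959  0.1    24.564 ] [159 236 254] | 100 [75.6201  0.0964 24.4607] [157 236 253] | 108 [72.6858  0.0939 25.6286] [158 235 253] | 116 [69.7489  0.0904 25.7176] [182 238 244] | 124 [66.7484  0.0864 25.2359] [214 255 255] | 132 [63.8353  0.0845 27.0682] [213 255 255] | 140 [60.682   0.0795 25.8182] [212 255 255] | 148 [57.7201  0.0771 27.089 ] [211 255 255] | 156 [54.4613  0.0723 26.2115] [210 255 255] | 164 [51.3629  0.0691 26.802 ] [209 255 255] | 172 [48.1174  0.0652 26.753 ] [207 255 255] | 180 [44.8184  0.0611 26.7052] [206 255 255] | 188 [41.7483  0.0583 27.7489] [205 254 255] | 196 [38.5213  0.0548 28.2248] [205 254 255] | 204 [35.3808  0.0518 29.0534] [205 254 255] | 212 [32.438   0.0495 30.4633] [204 254 255] | 220 [28.7712  0.0445 29.8899] [204 253 255] | 228 [25.3245  0.0405 30.0775] [204 253 255] | 236 [22.3548  0.0381 31.4474] [203 253 255] | 244 [19.1236  0.0349 32.2081] [203 253 255] | 252 [14.9828  0.029  31.2014] [203 253 255] | 260 [11.6783  0.0257 31.9774] [203 252 255] | 268 [ 8.2201  0.022  32.5067] [159 206 224] | 276 [ 3.8851  0.016  31.647 ] [146 191 215] | 284 [ 0.8625  0.0135 33.0181] [145 190 215] | 292 [-3.2855  0.0082 32.6951] [145 190 214] |
```

Request:
{"fn": "arm_command", "kwargs": {
  "series": [
    [[-1, -0.0005, 0, 0.002, 0], [-1, -0.001, 0, 0.004, 0], [-1, -0.001, 0, 0.004, 0]]
  ]
}}

```text
time_s: 10.25
eef_pos: [0.4688, 0.2455, 0.0792]
ee_rot: [-3.01, -0.899, -0.0]
wrist_force: [-0.9, -0.3, 4.0]
gripper_width: 0.315
grip_force: 32.7
```

```bash
cat >> h.py <<'E'
def axis(P):
    "cylinder axis through the 22 mm part (tool frame mm, up = +): pitch, yaw offset"
    q=handle(P)*1000*[1,1,-1]; out={}
    for nm,lo,hi,r in [('f22',40,84,11.),('g28',-8,10,14.)]:
        m=(abs(q[...,1])<9)&(q[...,0]>lo)&(q[...,0]<hi)&(q[...,2]>0)&(q[...,2]<45); a=q[m]
        def res(p):  # y=p0+p1 x ; z=p2+p3 x
            return np.hypot(a[:,1]-p[0]-p[1]*a[:,0],(a[:,2]-p[2]-p[3]*a[:,0])/np.hypot(1,p[3]))-r
        f=least_squares(res,[0,0,18,0],loss='soft_l1'); x=f.x; out[nm]=x
        print(nm,m.sum(),'y0,yslope,z0,zslope',x,'z mid',x[2]+x[3]*(lo+hi)/2,'res',np.abs(f.fun).mean())
    m=(abs(q[...,1])<3)&(q[...,2]>0)&(q[...,2]<45); print('max x',np.percentile(q[m][:,0],[98,99.5,100]))
    return out
E
python3 -c "
from h import *
goto([.4762,.2494,.083],33.5)
im,P,K,T=grab('wrist'); axis(P); np.savez('w7.npz',P=P,im=im,K=K,T=T)
im,P,K,T=grab('side');np.savez('s7.npz',P=P,im=im,K=K,T=T)
"
```

```text
eef [0.4688 0.2455 0.0792] xyaw 33.26 shift mm [ 8.3775  0.7738 -3.754 ] turn -0.24 F [-0.9113 -0.2809  4.0318] t 10.25 w 0.314940528132365 32.69187569618225
f22 5277 y0,yslope,z0,zslope [-0.1851  0.0018 18.6052 -0.0131] z mid 17.79383189321717 res 0.45324806460904093
g28 1511 y0,yslope,z0,zslope [-0.1947  0.0077 18.8865 -0.02  ] z mid 18.866506865508395 res 0.40786812998283795
max x [86.0333 87.2793 87.7071]
```

Request:
{"fn": "arm_command", "kwargs": {
  "series": [
    [[-1, 0, 0, 0.0012, 0], [-1, 0, 0, 0.0012, 0], [-1, 0, 0, -0.01, 0], [-1, 0, 0, -0.03, 0], [-1, -0.005, 0, -0.06, 0], [-1, -0.01, 0, -0.09, 0], [-1, -0.01, 0, -0.12, 0], [-1, -0.01, 0, -0.12, 0]]
  ],
  "squeeze": 40
}}

```text
time_s: 11.02
eef_pos: [0.4634, 0.2407, 0.2051]
ee_rot: [3.01, 0.899, 0.016]
wrist_force: [2.1, 0.7, -0.2]
gripper_width: 0.312
grip_force: 39.4
```

```bash
python3 -c "
from h import *
goto([.4402,-.0351,.16],-9.65)
im,P,K,T=grab('wrist'); axis(P)
"
```

```text
eef [0.4634 0.2407 0.2051] xyaw 33.27 shift mm [-171.1061  217.7432   44.1461] turn 42.92 F [ 2.0518  0.7185 -0.2258] t 11.0167 w 0.3124585128168931 39.42206025123596
f22 5148 y0,yslope,z0,zslope [ 0.1241  0.0014 21.4936 -0.0286] z mid 19.722599862992887 res 0.44004176999208017
g28 1504 y0,yslope,z0,zslope [ 0.1194  0.0043 21.788  -0.0337] z mid 21.754287666400366 res 0.42430646392947535
max x [87.1746 88.5083 89.0264]
```

Request:
{"fn": "arm_command", "kwargs": {
  "series": [
    [[-1, -0.02, 0.025, 0, 5], [-1, -0.045, 0.055, 0, 11], [-1, -0.07, 0.09, 0, 17], [-1, -0.1, 0.125, 0, 23], [-1, -0.125, 0.16, 0.01, 29], [-1, -0.15, 0.19, 0.02, 35], [-1, -0.165, 0.21, 0.03, 40], [-1, -0.171, 0.218, 0.035, 43]]
  ]
}}

```text
time_s: 11.73
eef_pos: [0.4353, -0.0397, 0.1619]
ee_rot: [3.129, -0.279, -0.006]
wrist_force: [0.9, 0.3, -0.2]
gripper_width: 0.316
grip_force: 39.6
```

Request:
{"fn": "arm_command", "kwargs": {
  "series": [
    [[-1, 0, 0, 0, 0], [-1, 0, 0, 0, 0], [-1, 0, 0, 0, 0]]
  ]
}}

```text
time_s: 11.98
eef_pos: [0.4368, -0.0355, 0.164]
ee_rot: [-3.13, 0.264, 0.002]
wrist_force: [0.5, -0.1, -0.4]
gripper_width: 0.311
grip_force: 39.6
```

```bash
python3 -c "
from h import *
goto([.4402,-.0351,.102],-9.65)
im,P,K,T=grab('wrist'); axis(P); np.savez('w8.npz',P=P,im=im,K=K,T=T); cv2.imwrite('pics/w8.png',im)
"
```

```text
eef [ 0.4368 -0.0355  0.164 ] xyaw -9.65 shift mm [ 3.3891 -0.905  61.9489] turn 0.0 F [ 0.4663 -0.1062 -0.4246] t 11.9833 w 0.31068484932033497 39.586708545684814
f22 5163 y0,yslope,z0,zslope [ 0.1359  0.004  18.4175 -0.0316] z mid 16.45949014812104 res 0.44196783930712674
g28 1531 y0,yslope,z0,zslope [ 0.1796  0.0062 18.8095 -0.0357] z mid 18.773793063071757 res 0.41675493285008985
max x [86.1449 87.4727 87.9553]
```

View pics/w8.png

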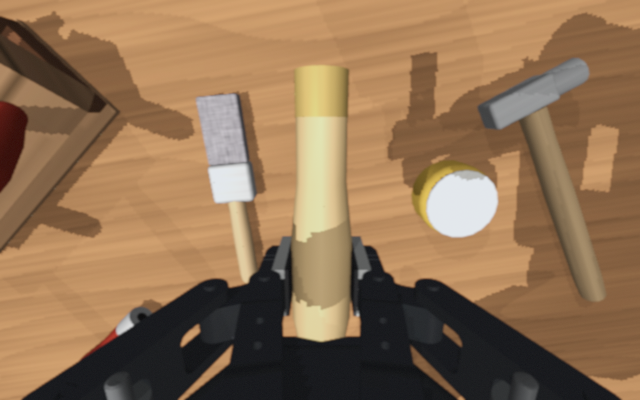

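Request:
{"fn": "arm_command", "kwargs": {
  "series": [
    [[-1, 0.01, 0, -0.03, 0], [-1, 0.02, 0, -0.06, 0], [-1, 0.025, 0, -0.09, 0], [-1, 0.025, 0, -0.12, 0], [-1, 0.025, 0, -0.12, 0], [-1, 0.025, 0, -0.12, 0], [-1, 0.025, 0, -0.12, 0]]
  ]
}}

```text
time_s: 12.62
eef_pos: [0.4614, -0.0393, 0.284]
ee_rot: [-3.13, 0.263, 0.0]
wrist_force: [-0.6, -0.4, -1.9]
gripper_width: 0.31
grip_force: 39.6
```

```bash
python3 -c "
from h import *
s=bot.read_state()
goto([.4402,-.0351,.102],-9.65)
im,P,K,T=grab('wrist'); axis(P); np.savez('w9.npz',P=P,im=im,K=K,T=T)
hsv=cv2.cvtColor(im,cv2.COLOR_BGR2HSV)
v,u=np.mgrid[:400,:640]
b=(P[...,2]>.113)&(P[...,2]<.137)&(hsv[...,1]<70)&(abs(u-320)<60)&(v<120)
print(b.sum(), v[b].min(),v[b].max(),u[b].min(),u[b].max())
vm=v[b].max()
for r in range(vm,-1,-4):
    m=b&(v==r); print(r,m.sum(),P[m].mean(0) if m.any() else '', np.ptp(P[m][:,1])if m.any() else '')
m=b&(v>vm-30)&(v<vm-2); l=cv2.fitLine(P[b][:,:2].astype(np.float32),cv2.DIST_HUBER,0,.001,.001).ravel(); print('yaw',np.degrees(np.arctan(l[1]/l[0])))
im,P,K,T=grab('side');np.savez('s9.npz',P=P,im=im,K=K,T=T); cv2.imwrite('pics/s9.png',cv2.resize(im[100:300,200:400],None,fx=3,fy=3))
"
```

```text
eef [ 0.4614 -0.0393  0.284 ] xyaw -9.60 shift mm [-21.5172  -0.5808 182.0522] turn 0.05 F [-0.6037 -0.4141 -1.8837] t 12.6167 w 0.31022924435949434 39.60474729537964
f22 5168 y0,yslope,z0,zslope [-0.1992  0.0008 19.4968 -0.031 ] z mid 17.574454966711084 res 0.4506678615814044
g28 1535 y0,yslope,z0,zslope [-0.2815  0.007  19.7644 -0.0312] z mid 19.733168748576315 res 0.40725617918169194
max x [86.7486 88.0063 88.4145]
285 0 45 317 324
45 4 [ 0.5911 -0.0608  0.1193] 0.0028374352395247396
41 6 [ 0.5937 -0.0613  0.1233] 0.004655640057665916
37 6 [ 0.5969 -0.0618  0.1237] 0.004546283489020496
33 5 [ 0.6003 -0.0619  0.1233] 0.0036360238052765698
29 5 [ 0.6035 -0.0625  0.1235] 0.0036671323590378724
25 5 [ 0.6068 -0.063   0.1233] 0.00360433470640846
21 5 [ 0.6099 -0.0636  0.1235] 0.0036061318174869933
17 5 [ 0.6132 -0.0641  0.1234] 0.0036430922803857985
13 8 [ 0.6159 -0.0651  0.1248] 0.0063281270204455925
9 8 [ 0.619  -0.0656  0.1248] 0.006180765339017513
5 8 [ 0.6221 -0.0661  0.1249] 0.006222432587064286
1 8 [ 0.6252 -0.0667  0.1246] 0.006222525494335662
yaw -9.713426
```

```bash
python3 -c "
from h import *
D=np.load('w9.npz'); P=D['P']; m=(abs(P[...,2])<.012); q=P[m]; A=np.c_[q[:,:2],np.ones(len(q))]; c=np.linalg.lstsq(A,q[:,2],rcond=None)[0]
m2=abs(q[:,2]-A@c)<.003; c=np.linalg.lstsq(A[m2],q[m2,2],rcond=None)[0]; print('bench slope',c)
goto([.4796,-.0418,.102],-9.7)
# target: bore centre = tip-25mm
t=np.radians(-9.7); d=np.array([np.cos(t),np.sin(t),0]); b=np.array([.5904,-.0608,.120])-.025*d; print('bore',b,'TCP',b-.0878*d-[0,0,.0163])
goto(b-.0878*d-[0,0,.0163],-9.7)
"
```

```text
bench slope [0.0002 0.0012 0.0005]
eef [ 0.4608 -0.0396  0.2831] xyaw -9.66 shift mm [ 19.3269  -0.8552 181.076 ] turn 0.04 F [-0.0967  0.2037 -0.5701] t 12.7167 w 0.3178272688833768 39.60438787937164
bore [ 0.5658 -0.0566  0.12  ] TCP [ 0.4792 -0.0418  0.1037]
eef [ 0.4608 -0.0396  0.2831] xyaw -9.66 shift mm [ 18.9397  -0.7966 179.377 ] turn 0.04 F [-0.0967  0.2037 -0.5701] t 12.7167 w 0.3178272688833768 39.60438787937164
```

Request:
{"fn": "arm_command", "kwargs": {
  "series": [
    [[-1, 0, -0.001, 0.03, 0], [-1, 0, -0.001, 0.06, 0], [-1, 0, -0.001, 0.09, 0], [-1, 0, -0.001, 0.12, 0], [-1, 0, -0.001, 0.15, 0], [-1, 0, -0.001, 0.17, 0], [-1, 0, -0.001, 0.179, 0], [-1, 0, -0.001, 0.179, 0]]
  ]
}}

```text
time_s: 13.38
eef_pos: [0.4596, -0.0386, 0.1028]
ee_rot: [-3.129, 0.266, 0.01]
wrist_force: [-0.1, -0.0, 0.0]
gripper_width: 0.314
grip_force: 39.6
```

Request:
{"fn": "arm_command", "kwargs": {
  "series": [
    [[-1, 0.005, 0, 0, 0], [-1, 0.01, 0, 0, 0], [-1, 0.015, 0, 0, 0], [-1, 0.019, 0, 0, 0], [-1, 0.019, 0, 0, 0], [-1, 0.019, 0, 0, 0], [-1, 0.019, 0, 0, 0]]
  ]
}}

```text
time_s: 13.97
eef_pos: [0.4806, -0.0427, 0.1057]
ee_rot: [3.13, -0.266, 0.0]
wrist_force: [-0.3, 0.2, -1.0]
gripper_width: 0.318
grip_force: 39.6
```

```bash
python3 -c "
from h import *
goto([.4792,-.0418,.1037],-9.7)
im,P,K,T=grab('wrist'); o=axis(P)
s=bot.read_state(); M=R.from_rotvec(s['ee_rot']).as_matrix(); x=o['f22']; q=np.array([87.8,x[0]+x[1]*87.8,-(x[2]+x[3]*87.8)])/1000
b=s['eef_pos']+M@q; t=np.radians(-9.7); e=b-[.5904,-.0608,.12]; d=np.array([np.cos(t),np.sin(t),0]); print('bore',b,'along',e@d,'lat',e@[-d[1],d[0],0],'up',e[2])
im,P,K,T=grab('side'); cv2.imwrite('pics/s10.png',cv2.resize(im[90:290,180:400],None,fx=3,fy=3))
"
```

```text
eef [ 0.4806 -0.0427  0.1057] xyaw -9.73 shift mm [-1.4859 -0.6444  1.9577] turn -0.03 F [-0.2582  0.2227 -0.9748] t 13.9667 w 0.31819088349048286 39.59527015686035
f22 5179 y0,yslope,z0,zslope [-0.2217  0.0044 18.8497 -0.0312] z mid 16.916202531781266 res 0.44732712158297616
g28 1535 y0,yslope,z0,zslope [-0.07    0.0003 19.2063 -0.0368] z mid 19.169470181624998 res 0.40838460844484986
max x [ 87.3959 112.1526 112.589 ]
bore [ 0.5669 -0.0576  0.1217] along -0.023677052783848785 lat -0.0008513273634922574 up 0.0016874071620713305
```

View pics/s10.png

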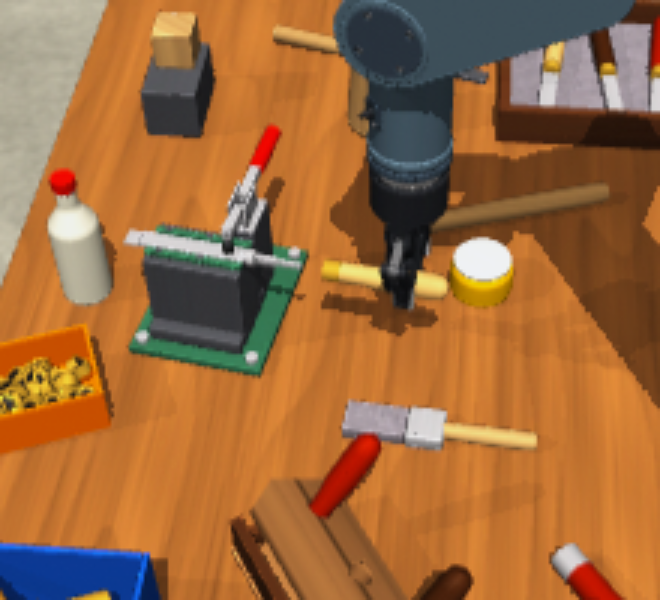

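Request:
{"fn": "arm_command", "kwargs": {
  "series": [
    [[-1, -0.0014, -0.0008, 0.0013, 0], [-1, -0.0014, -0.0008, 0.0013, 0], [-1, -0.0014, -0.0008, 0.0013, 0], [-1, -0.0014, -0.0008, 0.0013, 0]]
  ]
}}

```text
time_s: 14.4
eef_pos: [0.4792, -0.0416, 0.1041]
ee_rot: [3.13, -0.266, -0.0]
wrist_force: [0.8, -0.2, -1.9]
gripper_width: 0.312
grip_force: 39.6
```

```bash
python3 -c "
from h import *
im,P,K,T=grab('wrist'); o=axis(P)
s=bot.read_state(); M=R.from_rotvec(s['ee_rot']).as_matrix(); x=o['f22']; q=np.array([87.8,x[0]+x[1]*87.8,-(x[2]+x[3]*87.8)])/1000
b=s['eef_pos']+M@q; t=np.radians(-9.7); e=b-[.5904,-.0608,.12]; d=np.array([np.cos(t),np.sin(t),0]); print('bore',b,'along',e@d,'lat',e@[-d[1],d[0],0],'up',e[2],s['wrist_force'],s['time_s'])
"
```

```text
f22 5191 y0,yslope,z0,zslope [-0.1475  0.0032 18.8245 -0.0322] z mid 16.830712182473672 res 0.451563487482229
g28 1531 y0,yslope,z0,zslope [-0.0724 -0.0066 19.1248 -0.0397] z mid 19.08511218235652 res 0.4014310478773784
max x [86.3138 87.6204 88.0359]
bore [ 0.5658 -0.0566  0.1201] along -0.024951114200623965 lat -2.1077599348636247e-05 up 0.00012206831814701169 [ 0.6148 -0.6542 -0.1383] 14.45
```

Bore is 25.0 mm short of the tip, with no measurable lateral offset, level to about 1.8°, and the clamp is down. Handing in.

```bash
python3 -c "
from plant import bot
print(bot.finish_job())"
```

```text
the job is handed in; nothing more can be done
None
```

I clamped the blade with the red handle fully down. The ash handle is held in line with the tang, its bore 25 mm short of the tip and about 1.8° off level (ferrule end slightly low), and I handed the job in at about 14.5 s.

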